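# Ratchet stand up three clicks for the egg timer

## Robot

A 6-joint arm with a two-finger parallel gripper is mounted at the origin on a cart in front of the work surface, level with it; the furniture and walls round the work are solid. World frame = base frame: x ahead of the robot, y to its left, z up, the work surface at z = 0. Lengths are in m, angles in rad, forces in N, time in s.
With the tool pointing down it reaches from about 0.375 to 0.9 m from the base axis. Payload 3.1 kg.
Tool frame: the origin (TCP) lies at the centre of the arm's flange, where the gripper is bolted on; the fingertips stand 173 mm ahead of it and the grasp point (between the pads) lies 155 mm ahead of it; z points along the fingers, y is the line along which they close (so a half turn about z gives the same grasp; the last joint's range is limited). The gripper opens to 85 mm and grips with 20 to 120 N. Pads are 22 mm wide; open, the fingers measure 114 mm over their backs; the gripper's body (76 mm by 85 mm) begins 54 mm behind the grasp point. The pads swing forward as they close: fully open they stand 13 mm farther back than shut.
Start: joints at [1.101, 0.527, 1.433, -0, 1.181, -0.178], TCP at [0.179, 0.599, 0.405] pointing down, gripper open.
Joint ranges: [-3.08, 3.08], [-0.75, 2.2], [0.22, 2.44], [-1.43, 4.57], [0, 2.65], [-2.85, 2.85]. Speed limits (rad/s): [2.79, 2.79, 3.14, 3.14, 3.14, 3.14].

## Interface

Orientations are given as a unit quaternion [x, y, z, w].
In Python, from station import * gives the robot as it stands.
- The arm moves only by the shell command python3 -m jog 'ROWS' [OPENING] [FORCE]. ROWS is a JSON object of lists of equal length, an entry for each row: "linear": the shift along the world's x, y, z in mm, a list of three; "turn": the turn about the world's z in units of 5 degrees (1.0 is 5 degrees). A call has 1 to 12 rows; each row shifts and turns the commanded pose from where the row before left it; what a row does not reach is not made up. A row lasts 1/8 s, in which the tool goes at most 62.5 mm and 10.7 degrees, less where a joint would pass 70% of its speed; a pose out of reach is approached as far as the arm can. A call is refused whole if a number of a shift passes 62.5 or a number of a turn 1, either way. A call with a gripper value outside its range is refused whole. OPENING is the opening, from 0 (shut) to 1 (fully open), set as the call begins (- or left out, the last holds). The fingers move at their own pace and stop on an object; FORCE is the grip in N (left out, the last holds). Time passes only in rows, so rows that do not move let the fingers close. It gives the time, the measured TCP pose, the force, the opening and the grip force at its end, in the units of the state.
- sense(): the state, without advancing time (a new reading comes with each control period).
- snapshot(name): name is "side" or "top"; returns the picture (384x512x3 uint8, red, green, blue); there is no depth.
- get_calibration(name): a dict with "fx", "fy", "cx", "cy" (pixels), "world_to_cam" (4x4, takes a point from world to camera coordinates). Camera axes: x right, y down, z forward; pixel columns grow to the right and rows downward; lengths in m; the calibration is good to about 2 mm. A picture is of the moment at which its call begins. get_calibration takes no time and is no camera call.
- sign_off(): hands the job in; it is judged then, once.
The state is a dict: "t": time; "q": joint angles; "qd": joint speeds; "tau": joint torques, N m; "tcp_pos": TCP position; "tool_rot": TCP orientation; "force": force on the tool from outside, world axes, zero at the start; "ft_torque": the same for the moment, N m; "finger_gap": opening from 0.0 (shut) to 1.0 (fully open); "gripper_force": force on a finger pad.
Only numpy, scipy, OpenCV 4.12 (cv2) and the standard library are available. Lean on these libraries where they do the work, as an engineer would, in place of code of your own. Each camera call takes 0.05 s, during which the arm holds its last target. There are 200 camera calls.

## Task

Slowly raise the column of the ratchet stand by its knob exactly three clicks and lower it gently until the pawl carries it, then let go of it, without dropping it or forcing it down; it cannot be let down again. Then take the egg timer from the hob and stand it upright inside the rim of the stand's tray, leaving everything else where it is.

Things in the scene. Friction and masses are not known exactly. Their poses are not given: they have to be found in the camera images.
- stand: Ratchet stand fixed to the worktop left of the hob: dark foot plate 130 x 100 x 12 mm, aluminium housing 54 x 54 mm up to 117 mm, with a pocket for the hidden pawl on its rear (+x) side. Origin under the housing's centre, on the worktop; z up. A steel column slides straight up out of the housing; it carries the knob and, on the stand's own -y side, the tray.
- column (a joint): Lift of the column in m: 0 = fully down (the start), at most 0.085. Column, knob and tray are one rigid part of 0.5 kg (5 N) that cannot tilt or turn. Five hidden teeth, 12 mm apart. The first one is felt after 2 to 28 mm of lift and sits on the pawl at 10 to 37 mm: this differs from stand to stand and can only be felt, not seen.
- pocket (a point): Middle of the pawl pocket. CLICK: for 5 to 6 mm of lift the lifting force is 4 to 11 N above the plain 5 N, then drops sharply; within 3 mm more the pawl has sprung in under the tooth, then 3 mm at plain weight follow before the next. SEAT: lowered from there, the tooth lands on the pawl. Over 20 N on a tooth (pressing, slamming, yanking) or falling faster than 0.12 m/s (0.8 mm) is too rough.
- knob (a point): Centre of the black square grip knob on top of the column, 26 x 26 mm and 50 mm high (25 mm above and below this point), 165 mm above the stand's origin when down; rises with the column. Axes as the stand's. Grip it from above on its two faces across the stand's x axis; the tray arm leaves on the -y side, its top 33 mm below this point.
- tray (a point): Middle of the tray's upper face, 90 mm from the column's axis on the stand's -y side and 33 mm below the knob's centre; rises with the column. Steel tray 92 x 92 mm with a rim 3 mm thick and 6 mm high (inside 86 x 86 mm). Axes as the stand's. The knob beside it stands up to 58 mm above the tray.
- timer_mid (a point): Centre (half-way up) of the wind-up egg timer standing on the hob: round, 58 mm across, 52 mm high, 0.09 kg, straight-sided lower half 26 mm high, domed upper half. z up.
- mug: Bystander, leave alone: white mug. Origin at the centre of its underside.
- tomato: Bystander, leave alone: tall tin 75 x 110 mm. Origin at the centre of its underside.
- honey: Bystander, leave alone: jar with a metal lid 71 x 110 mm. Origin at the centre of its underside.
- spice: Bystander, leave alone: slim spice jar 41 x 105 mm. Origin at the centre of its underside.
- garlic: Bystander, leave alone: garlic bulb. Origin at the centre of its underside.
- tuna: Bystander, leave alone: flat tin 86 x 40 mm. Origin at the centre of its underside.
- tealight: Bystander, leave alone: tealight 38 x 15 mm. Origin at the centre of its underside.
- timer: The egg timer's body, origin at the centre of its underside (26 mm below point timer_mid).
Not all that is in view belongs to the job. There is more than one size of the timer; the job needs the smallest.

How it is judged:
On the way:
1. the column rests on the pawl by its third tooth and the knob is let go (contact force between tooth3 and anything else above 2 N and contact force between column_c0 and the fingers below 0.5 N and velocity of joint column between -0.01 and 0.01 m/s), for 0.3 s.
At the end, for the whole second after the job is handed in: The column is at rest with its third tooth (three clicks, no more) on the pawl; the egg timer stands upright (within 0.08 rad) and at rest on the tray inside its rim, its centre within 22 mm of the tray's middle (contact force between tooth3 and anything else above 2 N and velocity of joint column between -0.01 and 0.01 m/s and z of timer_mid in the frame of tray between 0.022 and 0.03 m and horizontal distance between timer_mid and tray below 0.022 m and angle between timer_mid's own z axis and vertical below 0.08 rad and linear speed of timer below 0.02 m/s); the robot touches nothing.
It fails at once if the column is dropped (falls faster than 0.12 m/s) (velocity of joint column below -0.12 m/s).
It fails at once if a tooth is forced or slammed onto the pawl with more than 20 N (contact force between any of tooth1, tooth2, tooth3, tooth4, tooth5 and anything else above 20 N).
It fails at once if a bystander is moved by more than 30 mm (distance of any of mug, tomato, honey, spice, garlic, tuna, tealight from where it was at the start of the episode above 0.03 m).
It also fails if it takes over 72 s, if anything falls off the work surface, if the arm or the gripper's body presses on something with over 40 N, if the wrist force passes 120 N, or if a joint passes its speed limit or range.

## Working session

There is one attempt and no reset: what is moved stays moved. The work goes in short steps, Python scripts to look and compute and a shell command to move; the robot and the scene stay as the last step left them, time stands still between calls to the robot, and variables do not carry over. Pictures are saved under pics/ and viewed, at most 11 in all, crops included, and the job is handed in when it is done.

```bash
ls; mkdir -p pics; python3 - <<'E'
from station import *
import cv2
for n in("side","top"):
    im=snapshot(n); cv2.imwrite(f"pics/{n}0.png",im[:,:,::-1]); 
    c=get_calibration(n);print(n,c)
s=sense();print({k:s[k] for k in("t","tcp_pos","tool_rot","force","finger_gap")})
E
```

```text
pics
side {'fx': 381.0657452496853, 'fy': 381.0657452496853, 'cx': 249.49391839769498, 'cy': 194.67822592433455, 'world_to_cam': array([[-0.99731873, -0.07295028,  0.00579688,  0.57588894],
       [-0.04919925,  0.60975266, -0.79106329,  0.05431525],
       [ 0.05417363, -0.78922744, -0.61170685,  1.38920761],
       [ 0.        ,  0.        ,  0.        ,  1.        ]])}
top {'fx': 433.19098357152865, 'fy': 433.19098357152865, 'cx': 253.642333215292, 'cy': 194.46383059100273, 'world_to_cam': array([[-0.44123391, -0.89737169,  0.00605674,  0.32810141],
       [-0.84149273,  0.41139476, -0.35020613,  0.44587843],
       [ 0.31177336, -0.15961953, -0.93665307,  1.40814795],
       [ 0.        ,  0.        ,  0.        ,  1.        ]])}
{'t': 0.1, 'tcp_pos': array([0.17903005, 0.59848732, 0.40382348]), 'tool_rot': array([ 1.44886723e-01,  9.89447772e-01, -9.17889345e-04, -3.18131504e-04]), 'force': array([ 0.87553701, -0.02055205, -0.58529092]), 'finger_gap': 0.9955661047400357}
```

View pics/side0.png

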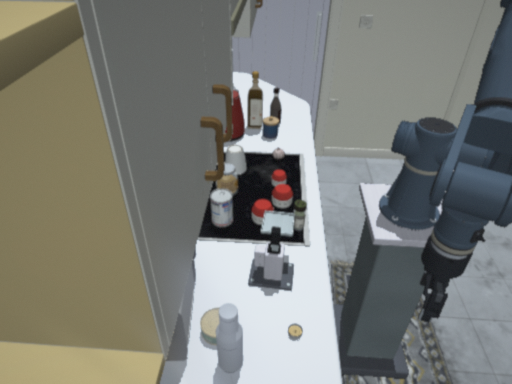

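View pics/top0.png

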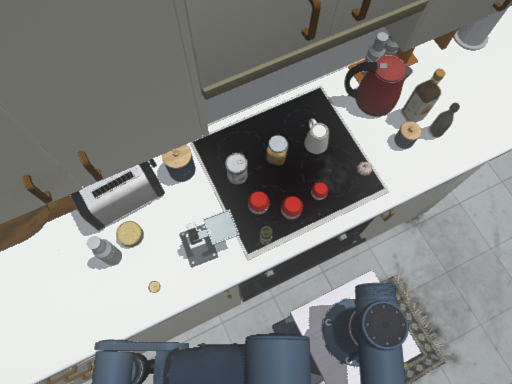

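Top view: the red timer candidates are at (259,203), (292,207) and (320,191), seen in the side view at (262,210), (282,196) and (279,178). The one at (320,191) looks smallest. The stand is near (200,243) with its tray at (221,227). Next I'll measure the red blobs and take one close crop.

```bash
cat > h.py <<'E'
from station import *
import cv2, numpy as np
C={n:get_calibration(n) for n in("side","top")}
def proj(n,p):
    c=C[n];q=c["world_to_cam"]@np.r_[p,1];return np.array([c["fx"]*q[0]/q[2]+c["cx"],c["fy"]*q[1]/q[2]+c["cy"]])
def ray(n,uv):
    c=C[n];M=c["world_to_cam"];R=M[:3,:3];d=R.T@np.array([(uv[0]-c["cx"])/c["fx"],(uv[1]-c["cy"])/c["fy"],1]);return -R.T@M[:3,3],d
def plane(n,uv,z):
    o,d=ray(n,uv);return o+d*(z-o[2])/d[2]
def tri(a,b):
    o1,d1=ray("side",a);o2,d2=ray("top",b);d1=d1/np.linalg.norm(d1);d2=d2/np.linalg.norm(d2)
    s=np.linalg.lstsq(np.c_[d1,-d2],o2-o1,rcond=None)[0];p,q=o1+s[0]*d1,o2+s[1]*d2;return (p+q)/2,np.linalg.norm(p-q)
E
python3 - <<'E'
from h import *
ims={n:cv2.imread(f"pics/{n}0.png") for n in C}
B={}
for n,im in ims.items():
    h=cv2.cvtColor(im,cv2.COLOR_BGR2HSV)
    m=(((h[...,0]<8)|(h[...,0]>172))&(h[...,1]>130)&(h[...,2]>90)).astype(np.uint8)
    k,l,st,ce=cv2.connectedComponentsWithStats(m)
    for i in range(1,k):
        if 60<st[i,4]<900: print(n,st[i],ce[i].round(1)); 
c1=cv2.resize(ims["top"][175:275,165:345],None,fx=4.4,fy=4.4,interpolation=cv2.INTER_CUBIC)[:, :]
cv2.imwrite("pics/ctop.png",c1)
c2=cv2.resize(ims["side"][165:295,195:320],None,fx=4.5,fy=4.5,interpolation=cv2.INTER_CUBIC)
cv2.imwrite("pics/cside.png",c2)
E
```

```text
side [272 169  14  12 132] [278.7 174.7]
side [273 184  19  16 247] [282.2 191.8]
side [252 199  21  18 243] [261.3 206.5]
top [376  56  29  25 464] [390.9  68.4]
top [313 182  15  16 189] [320.  189.4]
top [249 191  20  21 322] [258.5 201. ]
top [282 196  21  21 330] [292.2 206. ]
```

View pics/ctop.png

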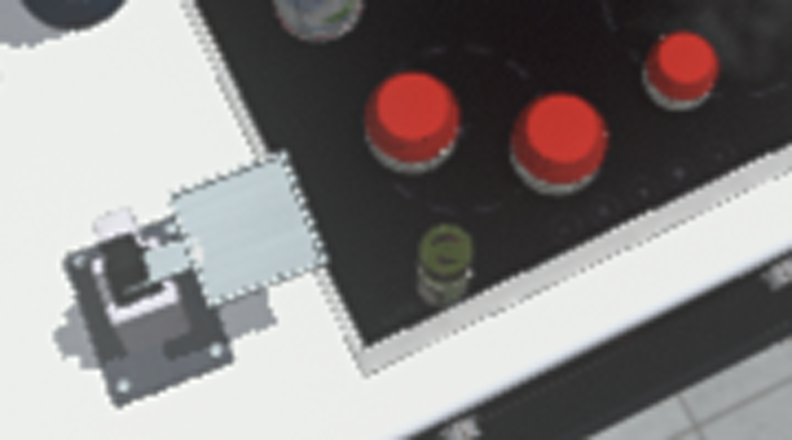

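View pics/cside.png

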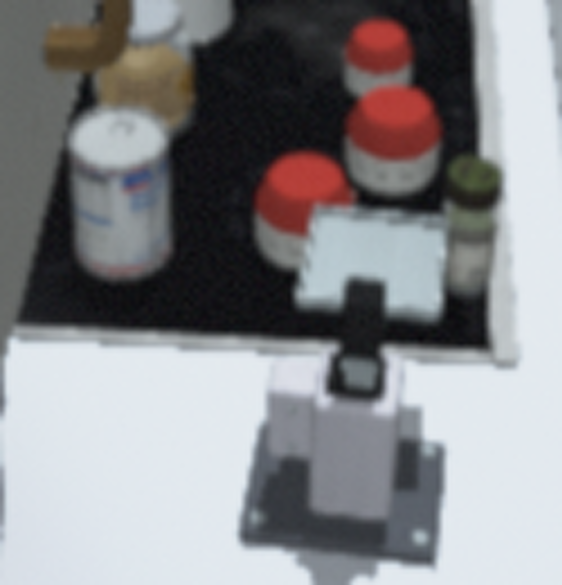

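```bash
python3 - <<'E'
from h import *
np.set_printoptions(precision=4,suppress=True)
T=lambda l:np.array(l)/4.4+[165,175]
S=lambda l:np.array(l)/4.5+[195,165]
ft=T([(65,262),(118,407),(234,355)]);fs=S([(242,542),(436,564),(443,447)])
tt=T([(172,197),(285,152),(325,262),(212,303)]);ts=S([(312,205),(447,216),(444,322),(296,309)])
print("foot top",np.array([plane("top",p,.012) for p in ft])); print("foot side",np.array([plane("side",p,.012) for p in fs]))
a=np.array([plane("top",p,.138) for p in tt]);b=np.array([plane("side",p,.138) for p in ts])
print("tray",a,a.mean(0),b,b.mean(0))
for nm,q in(("top",a),("side",b)):
    print(nm,[ (np.linalg.norm(q[i]-q[(i+1)%4]).round(4),np.degrees(np.arctan2(*(q[(i+1)%4]-q[i])[[1,0]])).round(1)) for i in range(4)])
# timers: red blob centroids -> tri
for s,t in(((278.7,174.7),(320,189.4)),((282.2,191.8),(292.2,206)),((261.3,206.5),(258.5,201))):
    print("timer",tri(s,t), plane("top",t,.045))
E
```

```text
foot top [[0.5466 0.3832 0.012 ]
 [0.4224 0.3912 0.012 ]
 [0.42   0.2943 0.012 ]]
foot side [[0.5504 0.3993 0.012 ]
 [0.4268 0.4071 0.012 ]
 [0.4207 0.3085 0.012 ]]
tray [[0.5174 0.2899 0.138 ]
 [0.5125 0.2009 0.138 ]
 [0.4239 0.2105 0.138 ]
 [0.4321 0.2963 0.138 ]] [0.4715 0.2494 0.138 ] [[0.5173 0.2114 0.138 ]
 [0.4259 0.2156 0.138 ]
 [0.4298 0.3187 0.138 ]
 [0.523  0.3142 0.138 ]] [0.474 0.265 0.138]
top [(np.float64(0.089), np.float64(-93.1)), (np.float64(0.0891), np.float64(173.8)), (np.float64(0.0862), np.float64(84.5)), (np.float64(0.0855), np.float64(-4.3))]
side [(np.float64(0.0915), np.float64(177.3)), (np.float64(0.1031), np.float64(87.8)), (np.float64(0.0933), np.float64(-2.7)), (np.float64(0.103), np.float64(-93.2))]
timer (array([ 0.4722, -0.1291,  0.0386]), np.float64(0.0003027941271534511)) [ 0.4703 -0.127   0.045 ]
timer (array([ 0.4584, -0.0091,  0.0464]), np.float64(0.00015432116983401712)) [ 0.4587 -0.0094  0.045 ]
timer (array([0.528 , 0.088 , 0.0505]), np.float64(0.005393785397566818)) [0.5269 0.0879 0.045 ]
```

```bash
python3 - <<'E'
from h import *
np.set_printoptions(precision=4,suppress=True)
T=lambda l:(np.array(l)+.5)/4.4-.5+[165,175]
S=lambda l:(np.array(l)+.5)/4.5-.5+[195,165]
tt=T([(172,197),(285,152),(325,262),(212,303)]);ts=S([(296,309),(312,205),(447,216),(444,322)])
P=[tri(a,b) for a,b in zip(ts,tt)]
for p in P:print(p)
m=np.mean([p[0] for p in P],0);print("tray",m)
for p in (tri(S((242,542)),T((65,265))),tri(S((436,564)),T((118,407))),tri(S((443,447)),T((234,355)))):print("foot",p)
# knob dark pixels
for n in C:
    im=cv2.imread(f"pics/{n}0.png");v=im.max(2);m=(v<60).astype(np.uint8)
    k,l,st,ce=cv2.connectedComponentsWithStats(m,connectivity=4)
    for i in range(1,k):
        x,y=ce[i]
        if st[i,4]>20 and ((n=="top" and 175<x<215 and 225<y<262) or (n=="side" and 260<x<295 and 220<y<290)):print(n,st[i],ce[i])
for yaw in(-3.5,):
  c,s=np.cos(np.radians(yaw)),np.sin(np.radians(yaw));R=np.array([[c,-s],[s,c]])
  for o in((.477,.339),(.479,.345)):
    for z in(.19,.14):
      for n in C: print(o,z,n,[ (proj(n,np.r_[np.array(o)+R@np.array(d),z])-([165,175] if n=="top" else [195,165]))*(4.4 if n=="top" else 4.5) for d in((.013,.013),(-.013,.013),(-.013,-.013),(.013,-.013))])
E
```

```text
(array([0.5254, 0.2899, 0.1167]), np.float64(0.0012658545736841044))
(array([0.5178, 0.2004, 0.1298]), np.float64(0.0018663641735598266))
(array([0.4265, 0.2107, 0.1352]), np.float64(0.00048400453704604106))
(array([0.4335, 0.2979, 0.1222]), np.float64(0.009198995915405054))
tray [0.4758 0.2497 0.126 ]
foot (array([ 0.552 ,  0.3852, -0.0042]), np.float64(0.0011814268232047842))
foot (array([ 0.4272,  0.3927, -0.0039]), np.float64(0.0014167142493897906))
foot (array([0.4226, 0.2953, 0.0003]), np.float64(0.004110636084644381))
side [268 245  12   8  32] [272.0312 250.0938]
(0.477, 0.339) 0.19 side [array([349.0724, 291.2134]), array([392.6711, 295.399 ]), array([395.5107, 266.2665]), array([352.7575, 262.2371])]
(0.477, 0.339) 0.19 top [array([ 99.2914, 244.8224]), array([111.9428, 278.3356]), array([147.2845, 264.3414]), array([134.4462, 231.0078])]
(0.477, 0.339) 0.14 side [array([345.5839, 351.0462]), array([387.9043, 355.2613]), array([390.7536, 325.8207]), array([349.2303, 321.7586])]
(0.477, 0.339) 0.14 top [array([108.7812, 263.6878]), array([121.0567, 296.167 ]), array([155.1654, 282.6039]), array([142.7158, 250.2929])]
(0.479, 0.345) 0.19 side [array([345.4464, 297.9284]), array([389.2344, 302.1507]), array([392.1544, 272.755 ]), array([349.2192, 268.691 ])]
(0.479, 0.345) 0.19 top [array([ 90.2156, 245.9907]), array([102.8128, 279.5199]), array([138.1887, 265.5189]), array([125.4042, 232.1695])]
(0.479, 0.345) 0.14 side [array([342.0483, 357.8293]), array([384.5469, 362.0804]), array([387.4728, 332.3816]), array([345.778 , 328.2855])]
(0.479, 0.345) 0.14 top [array([100.0171, 264.8209]), array([112.2421, 297.315 ]), array([146.3826, 283.7455]), array([133.9832, 251.4197])]
```

The smallest timer is clear in both crops: top (320,189), side (279,175). It lies at about (0.472, -0.128). The stand's yaw is about -3.5°. One last zoom on the knob will refine its centre.

```bash
python3 - <<'E'
from h import *
a=cv2.resize(cv2.imread("pics/top0.png")[222:262,180:220],(400,400),interpolation=cv2.INTER_CUBIC)
b=cv2.resize(cv2.imread("pics/side0.png")[220:260,255:295],(400,400),interpolation=cv2.INTER_CUBIC)
o=np.array([.481,.34]);c,s=np.cos(.06),-np.sin(.06);R=np.array([[c,-s],[s,c]])
for im,n,off in((a,"top",(180,222)),(b,"side",(255,220))):
  for z,col in((.19,(0,0,255)),(.14,(0,255,0))):
    for d in((.013,.013),(-.013,.013),(-.013,-.013),(.013,-.013)):
      p=(proj(n,np.r_[o+R@np.array(d),z])-off+.5)*10-.5;cv2.circle(im,tuple(int(x) for x in p),3,col,-1)
cv2.imwrite("pics/knob.png",np.hstack([a,b]))
E
```

```text
(no output)
```

View pics/knob.png

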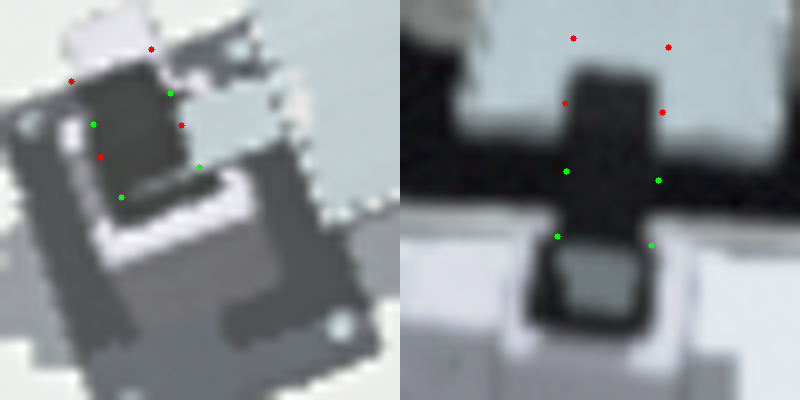

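The knob in both zooms is within a few mm of (0.482, 0.341), with a small height bias that comes from the calibration. I'll move above it, turning the tool so that it closes across the stand's x axis.

```bash
python3 -m jog '{"linear":[[19,-16,0],[19,-16,0],[19,-16,0],[19,-16,0],[19,-16,0],[19,-16,0],[19,-16,0],[19,-16,0]],"turn":[-0.96,-0.96,-0.96,-0.96,-0.96,-0.96,-0.96,-0.96]}' 0.7 30
python3 -m jog '{"linear":[[19,-16,0],[19,-16,0],[19,-16,0],[19,-16,0],[19,-16,0],[19,-16,0],[19,-16,0],[18,-17,0],[0,0,0],[0,0,0]],"turn":[-0.96,-0.96,-0.96,-0.96,-0.96,-0.96,-0.96,-0.94,0,0]}'
python3 - <<'E'
from h import *
im=snapshot("side")[:,:,::-1];im2=snapshot("top")[:,:,::-1]
cv2.imwrite("pics/over.png",np.hstack([cv2.resize(im[130:330,180:360],(396,440)),cv2.resize(im2[170:350,130:292],(396,440))]))
E
```

```text
t: 1.1
tcp_pos: [0.3316, 0.4701, 0.4042]
tool_rot: [0.463, 0.886, -0.001, -0.0]
force: [0.0, -0.1, 0.1]
finger_gap: 0.697
gripper_force: 0.0
t: 2.35
tcp_pos: [0.4816, 0.342, 0.4043]
tool_rot: [0.727, 0.686, -0.001, -0.0]
force: [-0.1, -0.2, -0.2]
finger_gap: 0.698
gripper_force: 0.0
```

View pics/over.png

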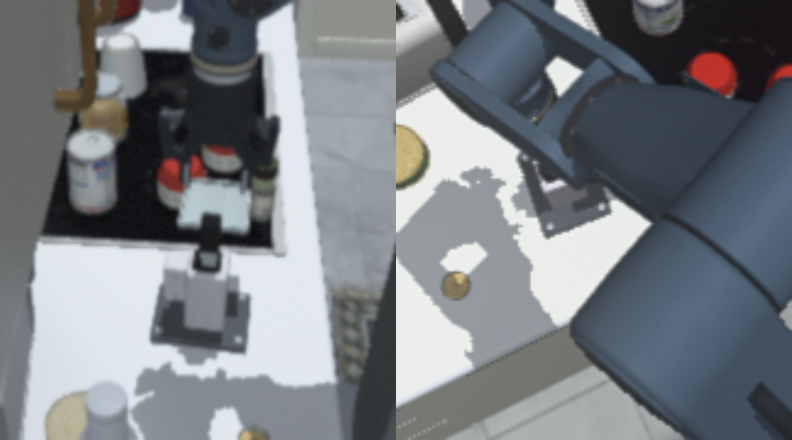

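```bash
python3 - <<'E'
from h import *
im=snapshot("side")[:,:,::-1].copy()
c=cv2.resize(im[170:260,240:320],(640,720),interpolation=cv2.INTER_CUBIC)[:600]
s=sense();x,y,z=s["tcp_pos"];print(s["tcp_pos"])
for d,g in((.155,.03),(.155,-.03),(.165,.03),(.165,-.03)):
  p=(proj("side",(x+g*np.cos(.058),y-g*np.sin(.058),z-d))-[240,170]+.5)*8-.5;print(p)
  cv2.circle(c,tuple(int(v) for v in p),4,(0,255,255),-1)
cv2.imwrite("pics/over2.png",c)
E
```

```text
[0.48131888 0.34239957 0.40460192]
[209.88368187 321.68606209]
[393.96203413 338.03225596]
[208.91053915 345.02858395]
[391.85191489 361.41478739]
```

View pics/over2.png

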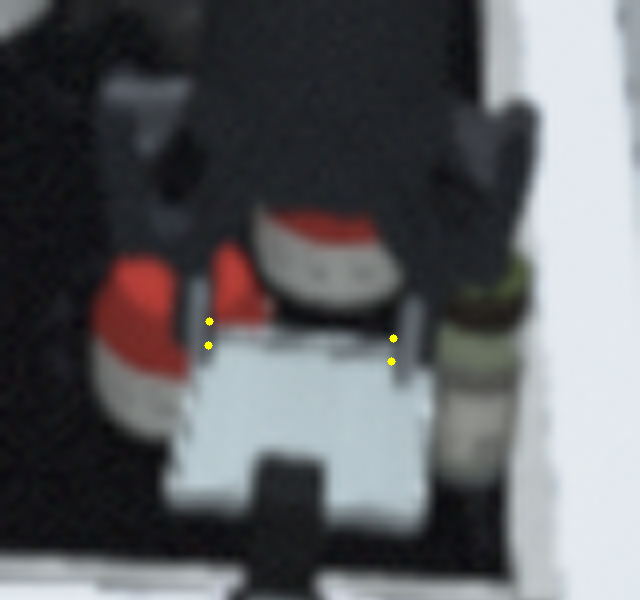

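The pads lie within 1 mm of the prediction: inner faces at u≈207 and 400, row 340. The knob centre at u≈289 gives x≈0.4815, right under the tool. I'll descend and grip.

```bash
python3 -m jog '{"linear":[[0,-0.5,-12],[0,-0.5,-12],[0,0,-12],[0,0,-12],[0,0,-12],[0,0,-12],[0,0,-8],[0,0,-7],[0,0,0],[0,0,0]],"turn":[0,0,0,0,0,0,0,0,0,0]}'
python3 -m jog '{"linear":[[0,0,0],[0,0,0],[0,0,0],[0,0,0]],"turn":[0,0,0,0]}' 0.35 60
python3 -m jog '{"linear":[[0,0,0],[0,0,0],[0,0,0],[0,0,0]],"turn":[0,0,0,0]}' 0.1 60
```

```text
t: 3.75
tcp_pos: [0.4823, 0.3408, 0.318]
tool_rot: [0.728, 0.686, 0.0, 0.0]
force: [-0.1, -0.8, -0.1]
finger_gap: 0.695
gripper_force: 0.0
t: 4.25
tcp_pos: [0.4821, 0.3408, 0.3178]
tool_rot: [0.728, 0.686, 0.0, -0.0]
force: [-0.8, 0.5, -0.1]
finger_gap: 0.351
gripper_force: 0.0
t: 4.75
tcp_pos: [0.4829, 0.3407, 0.3181]
tool_rot: [0.728, 0.686, 0.001, 0.001]
force: [5.2, -1.6, 2.6]
finger_gap: 0.3
gripper_force: 59.6
```

```bash
f(){ grep -E '^(t|tcp_pos|force)' | tr '\n' ' '; echo; }
python3 -m jog '{"linear":[[0.7,0,0],[0,0,0]],"turn":[0,0]}' | f
python3 -m jog '{"linear":[[0,0,1],[0,0,0]],"turn":[0,0]}' | f
python3 -m jog '{"linear":[[0,0,1],[0,0,0]],"turn":[0,0]}' | f
python3 -m jog '{"linear":[[0,0,1],[0,0,0]],"turn":[0,0]}' | f
python3 -m jog '{"linear":[[0,0,1]],"turn":[0]}' | f
python3 -m jog '{"linear":[[0,0,1]],"turn":[0]}' | f
python3 -m jog '{"linear":[[0,0,1]],"turn":[0]}' | f
python3 -m jog '{"linear":[[0,0,1]],"turn":[0]}' | f
python3 -m jog '{"linear":[[0,0,1]],"turn":[0]}' | f
```

```text
t: 5.0 tcp_pos: [0.4831, 0.3407, 0.3181] tool_rot: [0.728, 0.686, 0.0, 0.0] force: [3.7, -1.7, 4.3] 
t: 5.25 tcp_pos: [0.4831, 0.3407, 0.3181] tool_rot: [0.728, 0.686, 0.0, 0.0] force: [5.0, -1.8, -2.0] 
t: 5.5 tcp_pos: [0.4831, 0.3407, 0.3186] tool_rot: [0.728, 0.686, 0.0, 0.0] force: [5.7, -1.4, -4.9] 
t: 5.75 tcp_pos: [0.4832, 0.3407, 0.3196] tool_rot: [0.728, 0.686, 0.0, 0.0] force: [5.4, -1.3, -4.9] 
t: 5.88 tcp_pos: [0.4832, 0.3407, 0.3204] tool_rot: [0.728, 0.686, 0.0, 0.0] force: [6.4, -1.3, -5.3] 
t: 6.0 tcp_pos: [0.4832, 0.3407, 0.3214] tool_rot: [0.728, 0.686, 0.0, 0.0] force: [6.3, -1.6, -4.8] 
t: 6.12 tcp_pos: [0.4831, 0.3407, 0.3224] tool_rot: [0.728, 0.686, 0.0, 0.0] force: [5.7, -0.6, -5.3] 
t: 6.25 tcp_pos: [0.4832, 0.3407, 0.3234] tool_rot: [0.728, 0.686, 0.0, 0.0] force: [5.6, -1.3, -5.7] 
t: 6.38 tcp_pos: [0.4832, 0.3407, 0.3244] tool_rot: [0.728, 0.686, 0.0, 0.0] force: [5.7, -0.4, -5.2]
```

```bash
f(){ grep -E '^(t:|tcp_pos|force)' | tr '\n' ' '; echo; }
python3 -m jog '{"linear":[[0.5,0,1]],"turn":[0]}' | f
python3 -m jog '{"linear":[[0,0,1]],"turn":[0]}' | f
python3 -m jog '{"linear":[[0,0,1]],"turn":[0]}' | f
python3 -m jog '{"linear":[[0,0,1]],"turn":[0]}' | f
python3 -m jog '{"linear":[[0,0,1]],"turn":[0]}' | f
python3 -m jog '{"linear":[[0,0,1]],"turn":[0]}' | f
python3 -m jog '{"linear":[[0,0,1]],"turn":[0]}' | f
python3 -m jog '{"linear":[[0,0,1]],"turn":[0]}' | f
python3 -m jog '{"linear":[[0,0,1]],"turn":[0]}' | f
python3 -m jog '{"linear":[[0,0,1]],"turn":[0]}' | f
python3 -m jog '{"linear":[[0,0,1]],"turn":[0]}' | f
python3 -m jog '{"linear":[[0,0,1]],"turn":[0]}' | f
```

```text
t: 6.5 tcp_pos: [0.4833, 0.3408, 0.3253] force: [5.1, -1.1, -4.9] 
t: 6.62 tcp_pos: [0.4833, 0.3408, 0.3266] force: [5.2, -0.5, -4.7] 
t: 6.75 tcp_pos: [0.4833, 0.3408, 0.3281] force: [4.3, -1.5, -3.8] 
t: 6.88 tcp_pos: [0.4833, 0.3407, 0.3295] force: [4.2, -1.2, -5.7] 
t: 7.0 tcp_pos: [0.4833, 0.3407, 0.3307] force: [4.4, -0.9, -5.4] 
t: 7.12 tcp_pos: [0.4833, 0.3407, 0.3318] force: [4.4, -1.4, -4.4] 
t: 7.25 tcp_pos: [0.4832, 0.3407, 0.3327] force: [5.6, 0.0, -8.1] 
t: 7.38 tcp_pos: [0.4833, 0.3407, 0.333] force: [5.6, 0.3, -12.4] 
t: 7.5 tcp_pos: [0.4833, 0.3408, 0.3335] force: [7.3, 0.5, -15.7] 
t: 7.62 tcp_pos: [0.4833, 0.3408, 0.3341] force: [6.1, 0.0, -12.8] 
t: 7.75 tcp_pos: [0.4833, 0.3407, 0.3348] force: [6.2, 1.2, -14.6] 
t: 7.88 tcp_pos: [0.4833, 0.3408, 0.3358] force: [7.5, 1.3, -18.6]
```

```bash
f(){ grep -E '^(t:|tcp_pos|force)' | tr '\n' ' '; echo; }
python3 -m jog '{"linear":[[0,0,1]],"turn":[0]}' | f
python3 -m jog '{"linear":[[0,0,1]],"turn":[0]}' | f
python3 -m jog '{"linear":[[0,0,1]],"turn":[0]}' | f
python3 -m jog '{"linear":[[0,0,1]],"turn":[0]}' | f
python3 -m jog '{"linear":[[0,0,1]],"turn":[0]}' | f
python3 -m jog '{"linear":[[0,0,1]],"turn":[0]}' | f
python3 -m jog '{"linear":[[0,0,1]],"turn":[0]}' | f
python3 -m jog '{"linear":[[0,0,1]],"turn":[0]}' | f
python3 -m jog '{"linear":[[0,0,1]],"turn":[0]}' | f
python3 -m jog '{"linear":[[0,0,1]],"turn":[0]}' | f
```

```text
t: 8.0 tcp_pos: [0.4833, 0.3408, 0.3367] force: [7.5, 1.4, -17.8] 
t: 8.12 tcp_pos: [0.4834, 0.3407, 0.3377] force: [7.0, -0.0, -14.2] 
t: 8.25 tcp_pos: [0.4834, 0.3408, 0.3401] force: [5.0, -0.6, -5.2] 
t: 8.38 tcp_pos: [0.4833, 0.3408, 0.3417] force: [5.5, -0.9, -4.9] 
t: 8.5 tcp_pos: [0.4832, 0.3407, 0.3429] force: [5.0, -1.6, -5.3] 
t: 8.62 tcp_pos: [0.4832, 0.3407, 0.344] force: [4.2, 0.4, -5.1] 
t: 8.75 tcp_pos: [0.4832, 0.3407, 0.3447] force: [4.9, -0.7, -8.7] 
t: 8.88 tcp_pos: [0.4833, 0.3407, 0.3451] force: [5.0, 1.3, -13.0] 
t: 9.0 tcp_pos: [0.4833, 0.3407, 0.3455] force: [6.1, 1.1, -13.8] 
t: 9.12 tcp_pos: [0.4833, 0.3407, 0.346] force: [6.8, 0.7, -17.2]
```

```bash
f(){ grep -E '^(t:|tcp_pos|force)' | tr '\n' ' '; echo; }
python3 -m jog '{"linear":[[0,0,1]],"turn":[0]}' | f
python3 -m jog '{"linear":[[0,0,1]],"turn":[0]}' | f
python3 -m jog '{"linear":[[0,0,1]],"turn":[0]}' | f
python3 -m jog '{"linear":[[0,0,1]],"turn":[0]}' | f
python3 -m jog '{"linear":[[0,0,1]],"turn":[0]}' | f
```

```text
t: 9.25 tcp_pos: [0.4834, 0.3408, 0.3469] force: [7.2, 1.3, -17.7] 
t: 9.38 tcp_pos: [0.4834, 0.3407, 0.3478] force: [7.0, 1.0, -16.5] 
t: 9.5 tcp_pos: [0.4834, 0.3408, 0.3487] force: [6.5, 0.9, -15.6] 
t: 9.62 tcp_pos: [0.4834, 0.3408, 0.3497] force: [5.3, 0.3, -11.8] 
t: 9.75 tcp_pos: [0.4834, 0.3408, 0.3521] force: [3.9, -0.7, -5.7]
```

```bash
f(){ grep -E '^(t:|tcp_pos|force)' | tr '\n' ' '; echo; }
python3 -m jog '{"linear":[[0,0,1]],"turn":[0]}' | f
python3 -m jog '{"linear":[[0,0,1]],"turn":[0]}' | f
python3 -m jog '{"linear":[[0,0,1]],"turn":[0]}' | f
python3 -m jog '{"linear":[[0,0,1]],"turn":[0]}' | f
python3 -m jog '{"linear":[[0,0,1]],"turn":[0]}' | f
python3 -m jog '{"linear":[[0,0,1]],"turn":[0]}' | f
python3 -m jog '{"linear":[[0,0,1]],"turn":[0]}' | f
python3 -m jog '{"linear":[[0,0,1]],"turn":[0]}' | f
python3 -m jog '{"linear":[[0,0,1]],"turn":[0]}' | f
python3 -m jog '{"linear":[[0,0,1]],"turn":[0]}' | f
```

```text
t: 9.88 tcp_pos: [0.4833, 0.3407, 0.3538] force: [5.1, -0.7, -5.2] 
t: 10.0 tcp_pos: [0.4832, 0.3407, 0.355] force: [4.4, -0.6, -4.7] 
t: 10.12 tcp_pos: [0.4833, 0.3407, 0.356] force: [4.1, -0.7, -5.7] 
t: 10.25 tcp_pos: [0.4833, 0.3407, 0.3567] force: [5.1, -0.0, -7.9] 
t: 10.38 tcp_pos: [0.4833, 0.3407, 0.357] force: [5.3, 0.1, -11.4] 
t: 10.5 tcp_pos: [0.4833, 0.3407, 0.3575] force: [6.9, 0.9, -15.8] 
t: 10.62 tcp_pos: [0.4833, 0.3408, 0.3581] force: [5.1, 0.6, -14.3] 
t: 10.75 tcp_pos: [0.4834, 0.3408, 0.3588] force: [7.0, 0.8, -14.3] 
t: 10.88 tcp_pos: [0.4834, 0.3407, 0.3597] force: [6.9, 0.5, -18.1] 
t: 11.0 tcp_pos: [0.4834, 0.3408, 0.3606] force: [6.5, 1.5, -17.4]
```

```bash
f(){ grep -E '^(t:|tcp_pos|force)' | tr '\n' ' '; echo; }
python3 -m jog '{"linear":[[0,0,1]],"turn":[0]}' | f
python3 -m jog '{"linear":[[0,0,1]],"turn":[0]}' | f
python3 -m jog '{"linear":[[0,0,1]],"turn":[0]}' | f
python3 -m jog '{"linear":[[0,0,0],[0,0,0]],"turn":[0,0]}' | f
```

```text
t: 11.12 tcp_pos: [0.4834, 0.3408, 0.3618] force: [5.0, -0.5, -9.3] 
t: 11.25 tcp_pos: [0.4833, 0.3408, 0.3644] force: [3.7, -1.6, -5.5] 
t: 11.38 tcp_pos: [0.4833, 0.3407, 0.366] force: [5.2, -0.4, -4.4] 
t: 11.62 tcp_pos: [0.4832, 0.3407, 0.366] force: [3.3, -1.4, -4.4]
```

```bash
f(){ grep -E '^(t:|tcp_pos|force)' | tr '\n' ' '; echo; }
python3 -m jog '{"linear":[[0,0,0.6],[0,0,0]],"turn":[0,0]}' | f
python3 -m jog '{"linear":[[0,0,-0.4],[0,0,-0.4]],"turn":[0,0]}' | f
python3 -m jog '{"linear":[[0,0,-0.4],[0,0,0]],"turn":[0,0]}' | f
python3 -m jog '{"linear":[[0,0,-0.4],[0,0,0]],"turn":[0,0]}' | f
python3 -m jog '{"linear":[[0,0,-0.4],[0,0,0]],"turn":[0,0]}' | f
```

```text
t: 11.88 tcp_pos: [0.4833, 0.3407, 0.3664] force: [3.0, -1.0, -4.3] 
t: 12.12 tcp_pos: [0.4833, 0.3407, 0.3654] force: [2.8, -1.2, -3.9] 
t: 12.38 tcp_pos: [0.4833, 0.3407, 0.365] force: [4.0, -0.3, -5.5] 
t: 12.62 tcp_pos: [0.4833, 0.3407, 0.3646] force: [3.4, -2.3, -4.8] 
t: 12.88 tcp_pos: [0.4833, 0.3407, 0.3642] force: [2.8, -0.9, -6.0]
```

```bash
f(){ grep -E '^(t:|tcp_pos|force)' | tr '\n' ' '; echo; }
python3 -m jog '{"linear":[[0,0,-0.4],[0,0,0]],"turn":[0,0]}' | f
python3 -m jog '{"linear":[[0,0,-0.4],[0,0,0]],"turn":[0,0]}' | f
python3 -m jog '{"linear":[[0,0,-0.4],[0,0,0]],"turn":[0,0]}' | f
python3 -m jog '{"linear":[[0,0,-0.4],[0,0,0]],"turn":[0,0]}' | f
```

```text
t: 13.12 tcp_pos: [0.4833, 0.3407, 0.3641] force: [2.9, -1.3, -4.0] 
t: 13.38 tcp_pos: [0.4833, 0.3407, 0.3639] force: [1.0, -1.0, -0.4] 
t: 13.62 tcp_pos: [0.4832, 0.3407, 0.3637] force: [0.6, -2.6, 3.5] 
t: 13.88 tcp_pos: [0.4833, 0.3407, 0.3636] force: [-0.1, -2.4, 6.5]
```

```bash

python3 -m jog '{"linear":[[0,0,0.4],[0,0,0.3],[0,0,0]],"turn":[0,0,0]}' - 20
python3 -m jog '{"linear":[[0,0,0],[0,0,0],[0,0,0],[0,0,0],[0,0,0],[0,0,0]],"turn":[0,0,0,0,0,0]}' 0.6
```

```text
t: 14.25
tcp_pos: [0.4833, 0.3407, 0.3637]
tool_rot: [0.728, 0.686, -0.0, 0.0]
force: [-0.2, -2.7, 5.0]
finger_gap: 0.292
gripper_force: 62.7
t: 15.0
tcp_pos: [0.4834, 0.3407, 0.3634]
tool_rot: [0.727, 0.686, 0.0, -0.0]
force: [0.6, 0.2, 0.7]
finger_gap: 0.595
gripper_force: 0.0
```

Seated: the weight came off at z≈0.364, and the knob is released. I'll go up, then over to the small timer.

```bash

python3 -m jog '{"linear":[[0,0,5],[0,0,10],[0,0,15],[0,0,20],[0,0,30],[0,0,0]],"turn":[0,0,0,0,0,0]}' 
python3 -m jog '{"linear":[[-1,-39,0],[-1,-39,0],[-1,-39,0],[-1,-39,0],[-1,-39,0],[-1,-39,0],[-1,-39,0],[-1,-39,0],[-1,-39,0],[-1,-39,0],[-1,-39,0],[0,-39,0]],"turn":[0,0,0,0,0,0,0,0,0,0,0,0]}' 1
python3 -m jog '{"linear":[[0,0,-25],[0,0,-25],[0,0,-25],[0,0,-25],[0,0,-25],[0,0,0],[0,0,0]],"turn":[0,0,0,0,0,0,0]}' 
python3 - <<'E'
from h import *
im=snapshot("side")[:,:,::-1].copy();im2=snapshot("top")[:,:,::-1].copy()
x,y,z=sense()["tcp_pos"]
a=cv2.resize(im[130:250,230:330],(400,480),interpolation=cv2.INTER_CUBIC);b=cv2.resize(im2[150:270,250:350],(400,480),interpolation=cv2.INTER_CUBIC)
for c,n,o in((a,"side",(230,130)),(b,"top",(250,150))):
  for p in((.472,-.128,.056),(.472,-.128,.03),(x,y,z-.16)):
    p=(proj(n,p)-o+.5)*4;cv2.circle(c,tuple(int(v) for v in p),3,(0,255,255),-1)
cv2.imwrite("pics/tim.png",np.hstack([a,b]))
E
```

```text
t: 15.75
tcp_pos: [0.484, 0.3411, 0.4471]
tool_rot: [0.727, 0.686, 0.004, 0.001]
force: [-0.7, 0.4, 0.3]
finger_gap: 0.597
gripper_force: 0.0
t: 17.25
tcp_pos: [0.4719, -0.1284, 0.443]
tool_rot: [0.728, 0.686, -0.0, -0.0]
force: [0.1, 0.1, 0.0]
finger_gap: 1.002
gripper_force: 0.0
t: 18.12
tcp_pos: [0.4725, -0.1274, 0.3188]
tool_rot: [0.728, 0.686, 0.0, 0.0]
force: [0.4, 0.2, 0.6]
finger_gap: 1.002
gripper_force: 0.0
```

View pics/tim.png

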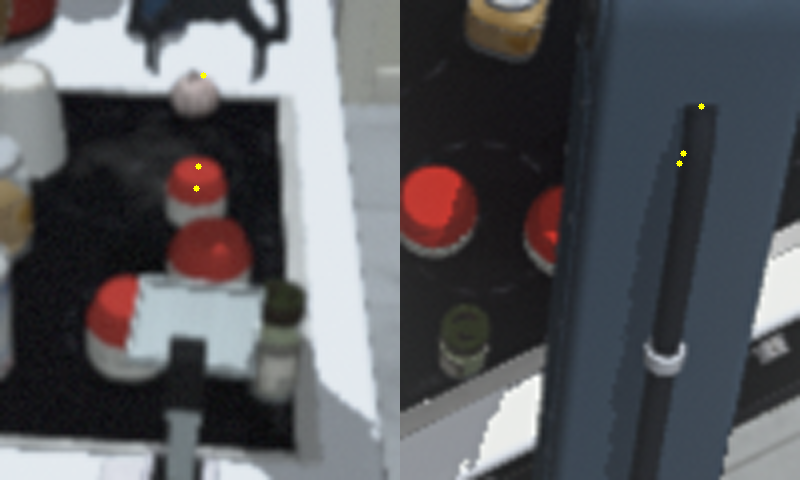

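Side view: the small timer spans u 166–228 (58 mm wide, as given) and the fingers straddle it. In the top view the arm hides it. I'll descend and grip gently.

```bash

python3 -m jog '{"linear":[[0,-0.7,-20],[0,0,-25],[0,0,-25],[0,0,-25],[0,0,-20],[0,0,-13],[0,0,-8],[0,0,-5],[0,0,0],[0,0,0]],"turn":[0,0,0,0,0,0,0,0,0,0]}' 
python3 -m jog '{"linear":[[0,0,0],[0,0,0],[0,0,0],[0,0,0],[0,0,0],[0,0,0]],"turn":[0,0,0,0,0,0]}' 0.5 25
python3 -m jog '{"linear":[[0,0,0],[0,0,0],[0,0,0]],"turn":[0,0,0]}'
```

```text
t: 19.48
tcp_pos: [0.4725, -0.128, 0.1778]
tool_rot: [0.728, 0.686, 0.0, 0.0]
force: [-0.3, -0.2, 0.6]
finger_gap: 0.998
gripper_force: 0.0
t: 20.23
tcp_pos: [0.4725, -0.128, 0.1779]
tool_rot: [0.728, 0.686, 0.0, 0.001]
force: [-1.0, 0.5, 5.2]
finger_gap: 0.667
gripper_force: 26.2
t: 20.6
tcp_pos: [0.4725, -0.128, 0.1779]
tool_rot: [0.728, 0.686, 0.0, 0.001]
force: [-0.5, -0.1, 5.4]
finger_gap: 0.666
gripper_force: 26.2
```

```bash

python3 -m jog '{"linear":[[0,0,4],[0,0,10],[0,0,20],[0,0,30],[0,0,35],[0,0,35],[0,0,30],[0,0,25],[0,0,15],[0,0,9],[0,0,2],[0,0,0]],"turn":[0,0,0,0,0,0,0,0,0,0,0,0]}' 
python3 -m jog '{"linear":[[0,10,0],[0.5,25,0],[0.5,40,0],[0.5,45,0],[0.5,45,0],[0.5,45,0],[0.5,45,0],[0.5,45,0],[0.5,40,0],[0.5,25,0],[1,14,0],[0,0,0]],"turn":[0.75,0.75,0.75,0.75,0.75,0.75,0.75,0.75,0.75,0.75,0.75,0.75]}'
python3 -m jog '{"linear":[[0,0,0],[0,0,0]],"turn":[0,0]}'
python3 - <<'E'
from h import *
im=snapshot("side")[:,:,::-1].copy();im2=snapshot("top")[:,:,::-1].copy()
a=cv2.resize(im[140:260,230:330],(400,480),interpolation=cv2.INTER_CUBIC);b=cv2.resize(im2[160:280,160:260],(400,480),interpolation=cv2.INTER_CUBIC)
cv2.imwrite("pics/pl.png",np.hstack([a,b]))
E
```

```text
t: 22.1
tcp_pos: [0.4721, -0.1278, 0.392]
tool_rot: [0.728, 0.686, -0.0, -0.001]
force: [0.2, -0.5, -1.0]
finger_gap: 0.669
gripper_force: 27.1
t: 23.6
tcp_pos: [0.4776, 0.2522, 0.3912]
tool_rot: [0.408, 0.913, -0.001, -0.001]
force: [0.4, -0.0, -1.5]
finger_gap: 0.667
gripper_force: 27.1
t: 23.85
tcp_pos: [0.4778, 0.2508, 0.3918]
tool_rot: [0.41, 0.912, -0.0, -0.0]
force: [-1.1, -0.4, -0.9]
finger_gap: 0.666
gripper_force: 27.1
```

View pics/pl.png

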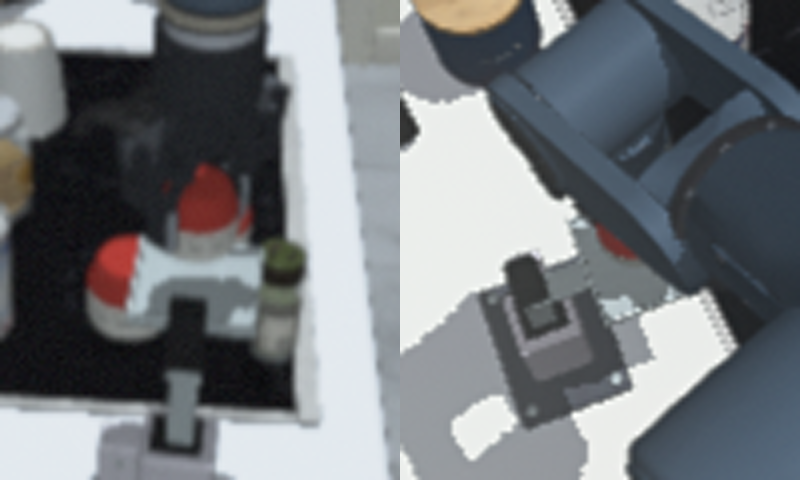

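```bash
python3 - <<'E'
from h import *
a=cv2.imread("pics/pl.png")[:,:400];a=cv2.resize(a[120:360,60:360],(780,624-26),interpolation=cv2.INTER_CUBIC)
fx,fy=780/300,598/240
c,s=np.cos(.058),-np.sin(.058);R=np.array([[c,-s],[s,c]]);o=np.array([.478,.251])
def d(p,col):
    q=(proj("side",p)-[230,140]+.5)*4-[60,120];cv2.circle(a,(int(q[0]*fx),int(q[1]*fy)),4,col,-1)
for e in((.046,.046),(.046,-.046),(-.046,-.046),(-.046,.046)): d(np.r_[o+R@np.array(e),.184],(0,255,255))
d(np.r_[o,.178],(0,255,0))
t=sense()["tcp_pos"]
for g in(0,.029,-.029): d((t[0]+g,t[1],t[2]-.15),(255,0,0))
cv2.imwrite("pics/pl2.png",a)
E
```

```text
(no output)
```

View pics/pl2.png

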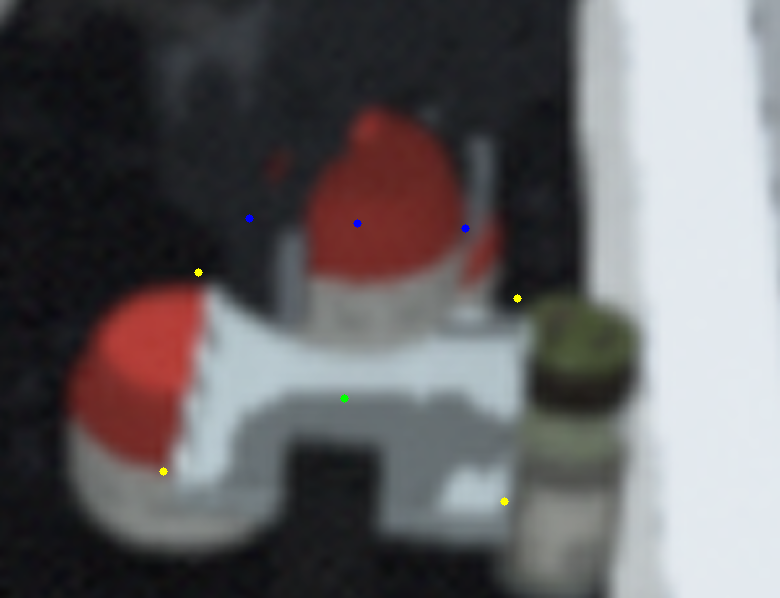

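The timer is held upright above the tray and its right edge at u≈465 matches the prediction. The tray centre is within about 3 mm of the tool axis. I'll lower it gently until contact.

```bash
f(){ grep -E '^(t:|tcp_pos|force)' | tr '\n' ' '; echo; }
python3 -m jog '{"linear":[[-1,0,-5],[0,0,-8],[0,0,-8],[0,0,-5],[0,0,-3],[0,0,-1],[0,0,0]],"turn":[0,0,0,0,0,0,0]}' | f
python3 -m jog '{"linear":[[0,0,-0.7],[0,0,-0.7]],"turn":[0,0]}' | f
python3 -m jog '{"linear":[[0,0,-0.7],[0,0,-0.7]],"turn":[0,0]}' | f
python3 -m jog '{"linear":[[0,0,-0.7],[0,0,-0.7]],"turn":[0,0]}' | f
python3 -m jog '{"linear":[[0,0,-0.7],[0,0,0]],"turn":[0,0]}' | f
python3 -m jog '{"linear":[[0,0,-0.7],[0,0,0]],"turn":[0,0]}' | f
```

```text
t: 24.82 tcp_pos: [0.4769, 0.2511, 0.3625] force: [0.1, -0.7, -0.6] 
t: 25.08 tcp_pos: [0.4769, 0.2511, 0.3612] force: [-0.1, 0.2, -1.7] 
t: 25.32 tcp_pos: [0.4769, 0.251, 0.3596] force: [0.2, 0.4, -1.3] 
t: 25.58 tcp_pos: [0.4769, 0.251, 0.3581] force: [0.5, -0.1, -1.2] 
t: 25.82 tcp_pos: [0.4768, 0.251, 0.3574] force: [-0.3, 0.7, -0.7] 
t: 26.08 tcp_pos: [0.4768, 0.251, 0.3568] force: [-0.1, -0.1, -0.3]
```

```bash
f(){ grep -E '^(t:|tcp_pos|force)' | tr '\n' ' '; echo; }
python3 -m jog '{"linear":[[0,0,-0.6],[0,0,0]],"turn":[0,0]}' | f
python3 -m jog '{"linear":[[0,0,-0.6],[0,0,0]],"turn":[0,0]}' | f
python3 -m jog '{"linear":[[0,0,-0.6],[0,0,0]],"turn":[0,0]}' | f
python3 -m jog '{"linear":[[0,0,-0.6],[0,0,0]],"turn":[0,0]}' | f
```

```text
t: 26.32 tcp_pos: [0.4768, 0.251, 0.3562] force: [-0.3, 1.5, -1.7] 
t: 26.58 tcp_pos: [0.4768, 0.251, 0.3556] force: [0.2, -0.0, -1.1] 
t: 26.82 tcp_pos: [0.4768, 0.251, 0.355] force: [0.1, 1.1, -1.6] 
t: 27.08 tcp_pos: [0.4768, 0.2511, 0.3544] force: [0.6, 0.8, -1.1]
```

```bash
f(){ grep -E '^(t:|tcp_pos|force)' | tr '\n' ' '; echo; }
python3 -m jog '{"linear":[[0,0,-0.6],[0,0,0]],"turn":[0,0]}' | f
python3 -m jog '{"linear":[[0,0,-0.6],[0,0,0]],"turn":[0,0]}' | f
python3 -m jog '{"linear":[[0,0,-0.6],[0,0,0]],"turn":[0,0]}' | f
python3 -m jog '{"linear":[[0,0,-0.6],[0,0,0]],"turn":[0,0]}' | f
```

```text
t: 27.32 tcp_pos: [0.4768, 0.251, 0.3538] force: [-0.2, -0.3, -0.5] 
t: 27.58 tcp_pos: [0.4769, 0.2511, 0.3532] force: [0.4, -0.6, -1.9] 
t: 27.82 tcp_pos: [0.4768, 0.2511, 0.3525] force: [0.2, -0.1, -0.8] 
t: 28.08 tcp_pos: [0.4768, 0.251, 0.352] force: [-0.2, 0.4, -1.2]
```

```bash
f(){ grep -E '^(t:|tcp_pos|force)' | tr '\n' ' '; echo; }
python3 -m jog '{"linear":[[0,0,-0.6],[0,0,0]],"turn":[0,0]}' | f
python3 -m jog '{"linear":[[0,0,-0.6],[0,0,0]],"turn":[0,0]}' | f
python3 -m jog '{"linear":[[0,0,-0.6],[0,0,0]],"turn":[0,0]}' | f
```

```text
t: 28.32 tcp_pos: [0.4768, 0.251, 0.3514] force: [-0.3, -0.5, -0.9] 
t: 28.58 tcp_pos: [0.4768, 0.251, 0.3507] force: [0.2, 1.0, -1.1] 
t: 28.82 tcp_pos: [0.4769, 0.251, 0.3502] force: [0.2, 1.0, -1.8]
```

```bash
f(){ grep -E '^(t:|tcp_pos|force)' | tr '\n' ' '; echo; }
python3 -m jog '{"linear":[[0,0,-0.3],[0,0,0]],"turn":[0,0]}' | f
python3 -m jog '{"linear":[[0,0,-0.3],[0,0,0]],"turn":[0,0]}' | f
```

```text
t: 29.08 tcp_pos: [0.4768, 0.251, 0.3499] force: [-0.9, 0.3, -1.3] 
t: 29.32 tcp_pos: [0.4769, 0.2511, 0.3497] force: [-0.4, -0.7, 0.2]
```

```bash
f(){ grep -E '^(t:|tcp_pos|force)' | tr '\n' ' '; echo; }
python3 -m jog '{"linear":[[0,0,-0.3],[0,0,0]],"turn":[0,0]}' | f
python3 -m jog '{"linear":[[0,0,-0.3],[0,0,0]],"turn":[0,0]}' | f
```

```text
t: 29.58 tcp_pos: [0.4768, 0.2511, 0.3496] force: [-1.1, -0.8, 1.6] 
t: 29.82 tcp_pos: [0.4768, 0.251, 0.3495] force: [-2.4, -1.7, 5.6]
```

```bash

python3 -m jog '{"linear":[[0,0,0.4],[0,0,0]],"turn":[0,0]}' - 20
python3 -m jog '{"linear":[[0,0,0],[0,0,0],[0,0,0],[0,0,0]],"turn":[0,0,0,0]}' 0.78
python3 -m jog '{"linear":[[0,0,3],[0,0,6],[0,0,10],[0,0,15],[0,0,20],[0,0,25],[0,0,30],[0,0,20],[0,0,0],[0,0,0]],"turn":[0,0,0,0,0,0,0,0,0,0]}'
python3 -m jog '{"linear":[[0,-30,0],[0,-45,0],[0,-45,0],[0,-45,0],[0,-45,0],[0,-45,0],[0,-30,0],[0,0,0],[0,0,0]],"turn":[0,0,0,0,0,0,0,0,0]}'
python3 - <<'E'
from h import *
im=snapshot("side")[:,:,::-1].copy();im2=snapshot("top")[:,:,::-1].copy()
a=cv2.resize(im[150:250,235:315],(400,500),interpolation=cv2.INTER_CUBIC);b=cv2.resize(im2[180:280,170:250],(400,500),interpolation=cv2.INTER_CUBIC)
cv2.imwrite("pics/fin.png",np.hstack([a,b]))
E
```

```text
t: 30.08
tcp_pos: [0.4769, 0.251, 0.3495]
tool_rot: [0.41, 0.912, 0.0, 0.0]
force: [-1.1, -0.1, 4.2]
finger_gap: 0.669
gripper_force: 27.5
t: 30.58
tcp_pos: [0.4769, 0.2511, 0.3493]
tool_rot: [0.41, 0.912, -0.0, -0.0]
force: [0.5, 0.5, 0.3]
finger_gap: 0.779
gripper_force: 0.0
t: 31.82
tcp_pos: [0.4765, 0.2509, 0.4781]
tool_rot: [0.41, 0.912, -0.0, -0.0]
force: [0.4, 0.5, -0.2]
finger_gap: 0.781
gripper_force: 0.0
t: 32.95
tcp_pos: [0.4766, -0.0335, 0.4776]
tool_rot: [0.41, 0.912, 0.0, -0.001]
force: [-0.0, -0.3, 0.5]
finger_gap: 0.78
gripper_force: 0.0
```

View pics/fin.png

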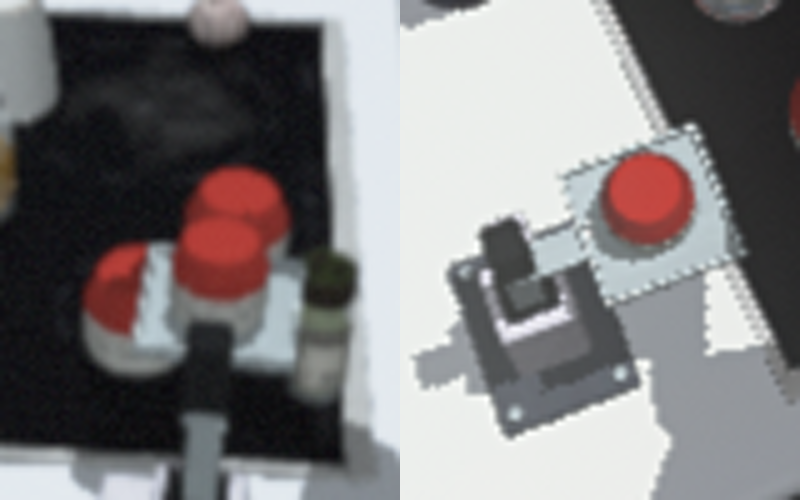

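The timer stands upright at the tray's middle, at side (221,280) and top (648,205 in the crop). The column is still raised, the gripper is clear and the bystanders are in place. Handing in.

```bash
python3 -c "
from station import *
print(sign_off())"
```

```text
the job is handed in; nothing more can be done
None
```

I raised the column three clicks, lowered it onto the pawl and let go; the smallest egg timer now stands upright near the middle of the tray. I handed the job in after about 33 of the 72 s, and no verdict came back.

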